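# Roll the bottom-bracket shell up the gutter to its stop and swing the keeper behind it

### The job

Push the steel bottom-bracket shell up the sloping wooden gutter until it drops over the small step and sits against the blue stop, then push the red keeper bar round until it lies square across the gutter behind the shell, so that it cannot roll back. Only push them: do not lift the shell, and leave the bell, grip, spanner and axle where they are. Finish with the robot clear of everything.

Things in the scene. Friction and masses are not known exactly. Their poses are not given: they have to be found in the camera images.
- gutter: Fixed pine gutter, 230 mm long (its x, pointing uphill), 96 mm wide; channel 76 mm wide inside. Origin: centre of its footprint on the bench; y to the left looking uphill, z up. Low lip at x -115 to -105 mm, 20 mm above the bench. Channel floor rises straight from 14 mm height at x -105 to 35 mm at x 65. Side walls 10 mm thick, 12 mm above the floor along the ramp.
- seat (a point): Fixed point: where the shell's centre lies when seated touching the stop (x 81, y 0, z 50 mm in the gutter's frame). After the ramp's end at x 65 a 5 mm step drops to the level seat, floor 30 mm above the bench, x 65 to 101; then the blue stop, x 101 to 115, 62 mm high, full width. Walls beside the seat are 48 mm high.
- shell: Loose steel bottom-bracket shell: a roller 40 mm in diameter, 68 mm long, about 0.25 kg, lying across the gutter. Origin at its centre; y is its length. Starts at rest on the ramp against the low lip (centre about x -93, z 36 mm in the gutter's frame). It rolls back when let go on the ramp and stays once dropped in the seat.
- keeper (a joint): Red bar 80 x 6 mm, 20 mm high (50 to 70 mm above the bench), turning level on a pin at x 52, y -43 mm of the gutter's frame (right wall). Rad: 0 = points downhill along the wall, negative = outward, 1.57 = square across the channel, at its end stop. Starts -0.5 to 0.1; light friction (0.4 N at the tip), stays where left. Square across it clears a seated shell by 2 to 6 mm.
- keeper_tip (a point): Free end of the keeper bar, half-way up its height, 80 mm from the pin; it moves with the bar.
- bell: Bystander: chrome bell, 54 mm across, 34 mm high, in the wooden drawer (an open wooden drawer 210 by 160 mm, 55 mm high, on the bench to the robot's right). Origin: centre of its underside.
- grip: Bystander: black rubber grip, 105 mm long, 30 mm thick, lying in the drawer. Origin: centre of its underside.
- spanner: Bystander: green steel cone spanner, about 170 mm long, lying flat on the bench beyond the gutter. Origin: its middle, underside.
- axle: Bystander: galvanised pedal axle, about 100 mm long, 20 mm high, lying on the bench beyond the gutter's high end. Origin: near its middle, underside.
There are look-alikes about, which are no part of the job. Leave any turquoise look-alike of the gutter alone. What is shaped like the shell but green is not meant.

How it is judged:
By the outcome, as a careful person would: the job done as asked, in the order asked, and still so for the second after the job is handed in, with the robot touching nothing.
It also fails if it takes over 56 s, if anything falls off the work surface, if the arm or the gripper's body presses on something with over 40 N, if the wrist force passes 120 N, or if a joint passes its speed limit or range.

### The arm

A 7-joint arm with a two-finger parallel gripper is mounted at the origin on the work surface. World frame = base frame: x ahead of the robot, y to its left, z up, the work surface at z = 0. Lengths are in mm, angles in rad, forces in N, time in s.
With the tool pointing down it reaches from about 425 to 950 mm from the base axis. Payload 16.7 kg.
Tool frame: the origin (TCP) lies at the very end of the fingers, on their centre line; the grasp point (between the pads) lies 19 mm behind it; z points along the fingers, y is the line along which they close (so a half turn about z gives the same grasp; the last joint's range is limited). The gripper opens to 94 mm and grips with 3 to 60 N. Pads are 16 mm wide; open, the fingers measure 119 mm over their backs; the gripper's body (75 mm by 177 mm) begins 78 mm behind the grasp point.
Start: joints at [1.2, 0.426, 0.074, 1.606, -0.034, 1.111, -0.067], TCP at [148.462, -658.433, 205.467] pointing down, gripper open.
Joint ranges: [-2.85, 2.85], [-0.5, 2.14], [-1.23, 1.37], [0.21, 2.46], [-1.02, 4.16], [0.16, 2.05], [-2.73, 2.73]. Speed limits (rad/s): [1.89, 1.89, 2.39, 2.39, 3.01, 3.01, 3.01].

### API

Orientations are given as a unit quaternion [w, x, y, z].
In Python, from workcell import robot gives the robot as it stands.
- The arm moves only by the tool carry_out, never from a script. Its argument "rows" is a list that holds one entry, the list of rows, each a list of 7 numbers: the shift along the world's x, y, z scaled (see below), then the turn, a rotation vector about the world's x, y, z scaled (see below), then the opening in per cent of the stroke, from 0 (shut) to 100 (fully open). A call has 1 to 10 rows; each row shifts and turns the commanded pose from where the row before left it; what a row does not reach is not made up. The controller multiplies each number of a shift by 25 mm and each number of a turn by 4 degrees. A row lasts 1/12 s, in which the tool goes at most 41.7 mm and 7.16 degrees, less where a joint would pass 70% of its speed; a pose out of reach is approached as far as the arm can. A call with a number of a shift or a turn outside -1 to 1 is refused whole. A call with a gripper value outside its range is refused whole. The fingers move at their own pace and stop on an object; "squeeze" is the grip in N (left out, the last holds). Time passes only in rows, so rows that do not move let the fingers close. It gives the time, the measured TCP pose, the force, the opening and the grip force at its end, in the units of the state.
- robot.get_obs(): the state, without advancing time (a new reading comes with each control period).
- robot.grab_frame(name): name is "side" or "top"; returns a dict with "img" (384x512x3 uint8, red, green, blue), "z_map" (384x512 float32, mm along the optical axis (not along the pixel's ray), 0 where there is no reading), "fx", "fy", "cx", "cy" (pixels), "R" (3x3) and "t" (3): a world point X has camera coordinates R X + t. Camera axes: x right, y down, z forward; pixel columns grow to the right and rows downward; lengths in mm; the calibration is good to about 2 mm. A picture is of the moment at which its call begins.
- robot.close_job(): hands the job in; it is judged then, once.
Trained networks look in the newest picture that a camera, given by its name, has taken for a name from the list of things; names that differ only in an ending like _2 or _b are one class to them, and where a whole thing is asked for, a point or a joint stands for the part that bears it (a point fixed in the world has none). Each returns a list of dicts, best first, with "p" (0 to 1); they miss things now and then, are a little off and sometimes report something else, mostly with a low value. They report only what shows in the picture. A call takes as long as a camera call. They do not tell look-alikes from the thing itself.
- robot.search_frame(camera, target): "bbox" ([left, top, right, bottom] in pixels, round what is visible of it).
- robot.trace(camera, target): "pixels" (384x512 bool, what is visible of it) and "bbox" ([left, top, right, bottom] in pixels, round what is visible of it).
- robot.place_of(camera, target): "position" ([column, row] in pixels: a listed point, or the origin of a listed thing).
The state is a dict: "t": time; "joints": joint angles; "qvel": joint speeds; "effort": joint torques, N m; "tool_pos": TCP position; "tool_rot": TCP orientation; "wrist_force": force on the tool from outside, world axes, zero at the start; "ft_torque": the same for the moment, N m; "width": opening from 0.0 (shut) to 1.0 (fully open); "grip_force": force on a finger pad.
Only numpy, scipy, OpenCV 4.12 (cv2) and the standard library are available. Lean on these libraries where they do the work, as an engineer would, in place of code of your own. Each camera call takes 0.05 s, during which the arm holds its last target. There are 200 camera calls.

## Working session

There is one attempt and no reset: what is moved stays moved. The work goes in short steps, Python scripts to look and compute and a tool call to move; the robot and the scene stay as the last step left them, time stands still between calls to the robot, and variables do not carry over. Pictures are saved under pics/ and viewed, at most 10 in all, crops included, and the job is handed in when it is done.

Besides the shell and the picture viewer there is one more tool, called after "Request:" as name(argument=value, ...), one argument or row to a line, values as JSON. carry_out: Moves the arm, as the interface text tells. Its arguments: {"type":"object","properties":{"rows":{"type":"array","items":{"type":"array","items":{"type":"array","items":{"type":"number"}}}},"squeeze":{"type":"number"}},"required":["rows"]}

```bash
mkdir -p pics; cat > h.py <<'E'
import numpy as np, cv2
from workcell import robot
def grab(n):
    return robot.grab_frame(n)
def ray(f,u,v,z=None):
    """pixel -> world; z: world height plane, else depth map"""
    R=np.array(f["R"]);t=np.array(f["t"])
    d=np.array([(u-f["cx"])/f["fx"],(v-f["cy"])/f["fy"],1.])
    o=-R.T@t; w=R.T@d
    if z is None: s=np.median(f["z_map"][int(v)-1:int(v)+2,int(u)-1:int(u)+2])
    else: s=(z-o[2])/w[2]
    return o+s*w
def proj(f,X):
    c=np.array(f["R"])@np.array(X,float)+np.array(f["t"]); return np.array([f["fx"]*c[0]/c[2]+f["cx"],f["fy"]*c[1]/c[2]+f["cy"]])
def cloud(f):
    v,u=np.mgrid[0:384,0:512]; z=f["z_map"]
    P=np.stack([(u-f["cx"])/f["fx"]*z,(v-f["cy"])/f["fy"]*z,z],-1)
    return (P-np.array(f["t"]))@np.array(f["R"])
E
python3 - <<'E'
from h import *
F={}
ims=[]
for n in("top","side"):
    f=F[n]=grab(n); ims.append(f["img"][:,:,::-1])
    cv2.imwrite(f"pics/{n}0.png",cv2.resize(ims[-1],(800,600)))
    for k in("gutter","shell","keeper","keeper_tip","seat","bell","spanner","axle"):
        r=robot.place_of(n,k)
        print(n,k,[(np.round(q["position"]).tolist(),round(q["p"],2),np.round(ray(f,*q["position"])).tolist()) for q in r[:3]])
print(robot.get_obs())
E
```

```text
top gutter [([194.0, 206.0], 0.79, [533.0, 78.0, 27.0]), ([162.0, 298.0], 0.61, [305.0, 156.0, 27.0])]
top shell [([227.0, 199.0], 0.9, [544.0, -10.0, 56.0]), ([285.0, 214.0], 0.85, [505.0, -157.0, 37.0])]Traceback (most recent call last):
  File "<stdin>", line 8, in <module>
ValueError: it knows: axle, bell, grip, gutter, keeper_tip, seat, shell, spanner
```

```bash
python3 - <<'E'
from h import *
for n in("top","side"):
    f=grab(n)
    cv2.imwrite(f"pics/{n}0.png",cv2.resize(f["img"][:,:,::-1],(800,600)))
    for k in("gutter","shell","keeper_tip","seat","bell","spanner","axle"):
        r=robot.place_of(n,k)
        print(n,k,[(np.round(q["position"]).tolist(),round(q["p"],2),np.round(ray(f,*q["position"])).tolist()) for q in r[:3]])
print(robot.get_obs())
E
```

```text
top gutter [([161.0, 296.0], 0.86, [308.0, 158.0, 28.0]), ([193.0, 210.0], 0.7, [523.0, 79.0, 27.0])]
top shell [([228.0, 196.0], 0.85, [552.0, -15.0, 54.0]), ([282.0, 214.0], 0.61, [506.0, -149.0, 40.0])]
top keeper_tip [([172.0, 282.0], 0.7, [343.0, 130.0, 38.0]), ([200.0, 183.0], 0.48, [602.0, 66.0, -1.0])]
top seat [([125.0, 296.0], 0.81, [310.0, 248.0, 29.0]), ([160.0, 209.0], 0.67, [528.0, 164.0, 30.0])]
top bell [([386.0, 201.0], 0.53, [531.0, -422.0, 36.0])]
top spanner [([203.0, 120.0], 0.57, [779.0, 55.0, 7.0])]
top axle [([108.0, 219.0], 0.8, [509.0, 306.0, 11.0])]
side gutter [([179.0, 153.0], 0.78, [300.0, 141.0, 19.0]), ([250.0, 163.0], 0.63, [540.0, 66.0, 23.0])]
side shell [([244.0, 217.0], 0.7, [502.0, -163.0, 32.0]), ([253.0, 180.0], 0.54, [542.0, -30.0, 46.0])]
side keeper_tip [([268.0, 154.0], 0.46, [610.0, 126.0, -1.0]), ([193.0, 146.0], 0.37, [351.0, 130.0, 60.0])]
side seat [([181.0, 130.0], 0.85, [305.0, 251.0, 27.0]), ([244.0, 137.0], 0.68, [531.0, 181.0, 38.0])]
side bell [([261.0, 305.0], 0.7, [525.0, -439.0, 35.0])]
side spanner [([324.0, 167.0], 0.68, [798.0, 43.0, 1.0]), ([249.0, 163.0], 0.46, [539.0, 66.0, 23.0])]
side axle [([238.0, 119.0], 0.66, [515.0, 311.0, 12.0])]
{'t': 0.95, 'joints': array([ 1.19950217,  0.42608876,  0.07390192,  1.60600294, -0.0341044 ,
        1.11084006, -0.06710329]), 'qvel': array([-0.0003967 ,  0.00050288, -0.0005444 ,  0.00058451, -0.00137511,
       -0.00041759, -0.00053202]), 'effort': array([-4.53693865e-04, -9.35514808e+01,  3.66143435e+00, -4.54552746e+01,
       -4.93321242e-02,  1.29593696e-02,  1.25557966e-05]), 'tool_pos': array([ 148.45619748, -658.41796676,  205.47305097]), 'tool_rot': array([-4.27863596e-05,  9.93860809e-01,  1.10637658e-01,  1.06350832e-05]), 'wrist_force': array([-0.53924884, -0.40309614,  0.55934705]), 'ft_torque': array([-0.00867676, -0.00258824,  0.02202009]), 'grip_force': 0.0, 'width': 1.004646944300823}
```

View pics/top0.png

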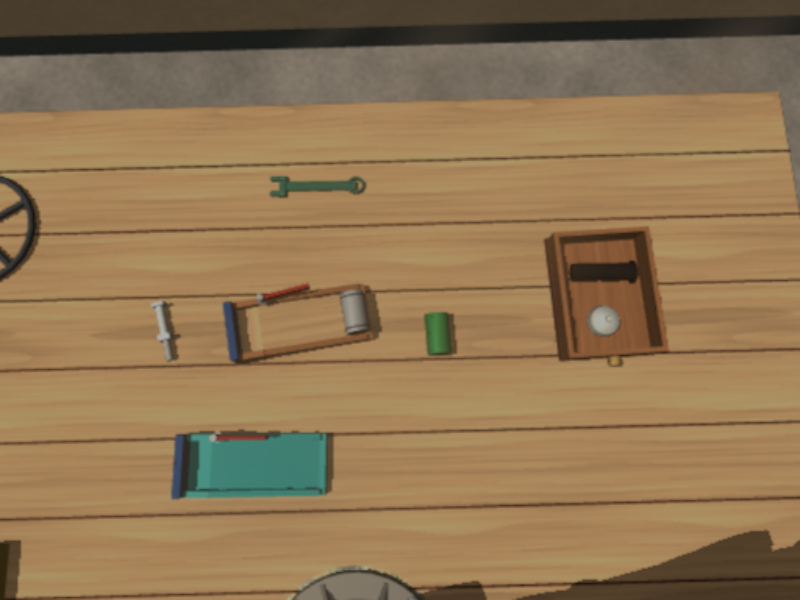

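View pics/side0.png

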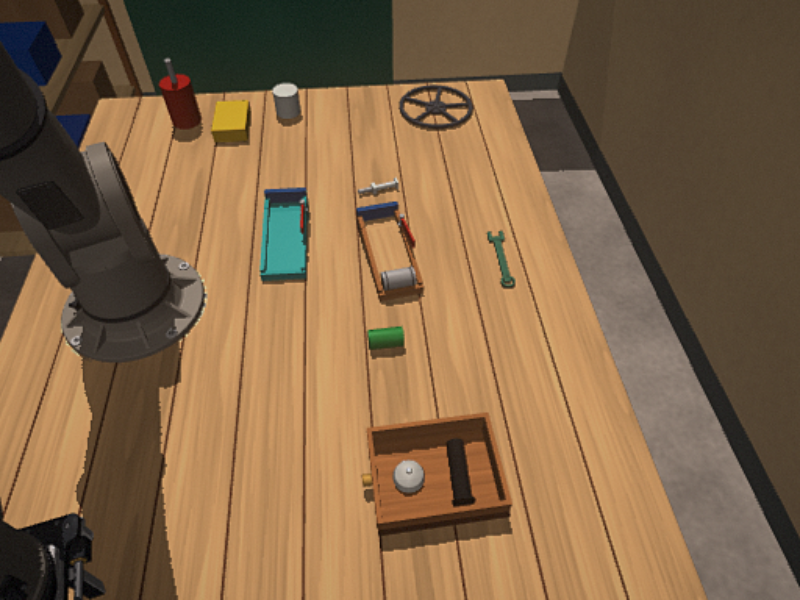

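The top picture shows three look-alike pairs:
- **Gutters:** the pine gutter is at (300,325) of the 800x600 view and the turquoise one at (250,465). Pine is the one meant.
- **Shells:** the steel shell is at (354,312), lying in the pine gutter, and a green one is at (438,333). The steel one is meant.
- **Keepers:** the red keeper on the pine gutter is at (285,294), on the far (+x) wall. The other bar belongs to the turquoise gutter.

Next I fit the gutter pose by depth and confirm with a crop.

```bash
cat > fit.py <<'E'
from h import *
from scipy.optimize import minimize
def H(x,y):
    ax,ay=abs(x),abs(y)
    fl=14+21*(np.clip(x,-105,65)+105)/170
    h=np.where(x<-105,20,np.where(x>101,62,np.where(x>65,30,fl)))
    h=np.where((ay>38)&(x>-105)&(x<=101),np.where(x>65,48,fl+12),h)
    return np.where((ax<=115)&(ay<=48),h,0)
def loc(p,P):
    c,s=np.cos(p[2]),np.sin(p[2]); d=P[...,:2]-p[:2]
    return d[...,0]*c+d[...,1]*s,-d[...,0]*s+d[...,1]*c
def fit(P,p0):
    def cost(p):
        x,y=loc(p,P); return np.minimum(abs(P[:,2]-H(x,y)-(p[3] if len(p)>3 else 0)),12).mean()
    best=None
    for a in(-.1,0,.1):
        for dx in (-8,0,8):
            s=np.array(p0)+[dx,0,a]
            r=minimize(cost,s,method="Nelder-Mead",options=dict(initial_simplex=np.vstack([s]+[s+e for e in np.diag([10,10,.1])]),xatol=.05,fatol=1e-4))
            if best is None or r.fun<best.fun: best=r
    return best
def keepermask(f,P,p):
    hsv=cv2.cvtColor(f["img"],cv2.COLOR_RGB2HSV)
    x,y=loc(p,P)
    red=((hsv[...,0]<8)|(hsv[...,0]>172))&(hsv[...,1]>150)
    return red&(abs(x)<150)&(abs(y)<140)&(f["z_map"]>0)
E
python3 - <<'E'
from fit import *
ps=[];Fs={}
for n in("top","side"):
    f=Fs[n]=grab(n);C=cloud(f)
    p0=[533,72,np.pi/2+.15]
    x,y=loc(p0,C); m=(abs(x)<160)&(abs(y)<85)&(f["z_map"]>0)
    print(n,"bench z",np.median(C[m&(C[...,2]<8)][:,2]))
    # leave shell & keeper out
    hsv=cv2.cvtColor(f["img"],cv2.COLOR_RGB2HSV)
    red=cv2.dilate(((((hsv[...,0]<8)|(hsv[...,0]>172))&(hsv[...,1]>150))).astype(np.uint8),np.ones((3,3)))>0
    m&=~red&~((x<-60)&(x>-125)&(abs(y)<38))
    r=fit(C[m],p0);ps.append(r.x);print(n,np.round(r.x,3),r.fun)
p=np.mean(ps,0);np.save("g.npy",p);print("gutter",p)
for n,f in Fs.items():
    C=cloud(f);k=keepermask(f,C,p);x,y=loc(p,C[k]);z=C[k][:,2]
    g=z>45
    print(n,"red n",k.sum(),g.sum(),"loc x",x[g].min(),x[g].max(),"y",y[g].min(),y[g].max(),"z",np.percentile(z,[5,50,95]))
    i=g.nonzero()[0];a=np.polyfit(x[g],y[g],1);print("slope",a,"angle",np.arctan(a[0]))
    hx,hy=loc(p,C);s=(abs(hx+93)<35)&(abs(hy)<36)&(C[...,2]>40);print("shell top",np.round(C[s].mean(0)),hx[s].mean(),hy[s].min(),hy[s].max(),C[s][:,2].max())
    u,v=proj(f,[p[0],p[1],30]).astype(int)
    im=f["img"][max(v-50,0):v+50,u-65:u+65,::-1].copy()
    cv2.imwrite(f"pics/{n}crop.png",cv2.resize(im,(780,600),interpolation=cv2.INTER_CUBIC))
E
```

```text
top bench z 0.13346769507623443
top [533.899  82.027   1.723] 1.969919391519849
side bench z -2.3147770266954275
side [537.352  84.56    1.725] 3.3433552856836846
gutter [535.62510709  83.29378883   1.7239637 ]
top red n 66 60 loc x -27.681203514881446 44.33946244557414 y -49.0505347456184 -39.82746392280233 z [ 0.17396976 69.78691899 72.76321528]
slope [  0.07579282 -45.30352942] angle 0.07564818585251352
shell top [547. -11.  52.] -94.38240855065128 -30.246804184525445 35.986637032013476 59.81934487447338
side red n 41 41 loc x -31.121982507140523 42.516713603122 y -50.730375590993084 -42.13821871385454 z [57.3300111  65.80798275 70.20646592]
slope [  0.05678451 -46.81641914] angle 0.056723596639895284
shell top [549. -18.  49.] -101.96448450184681 -33.28867579143522 35.100742530394285 56.91839418411915
```

View pics/topcrop.png

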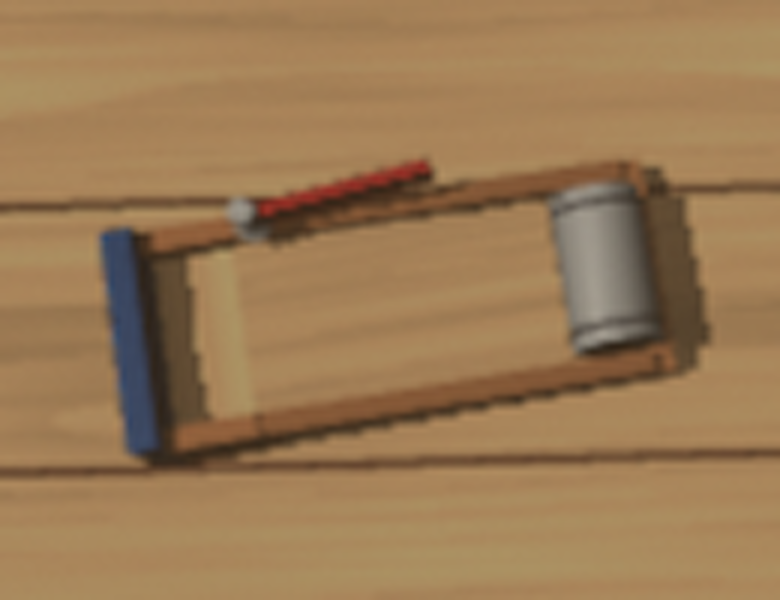

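The crop confirms the pine gutter. The blue stop is at (130,340), the step at (230,330), the steel shell at (610,265), and the red keeper runs from its pin (240,215) to its tip (430,170), about -0.08 rad.

Plan: two part-open fingers straddle the gutter's centreline behind the shell and push it uphill along u=(-0.152,0.988). First I swing over to a point downhill of the lip.

Request:
carry_out(
  rows=[
    [[0.544,0.797,0,0,0,0.717,35],[0.544,0.797,0,0,0,0.717,35],[0.544,0.797,0,0,0,0.717,35],[0.544,0.797,0,0,0,0.717,35],[0.544,0.797,0,0,0,0.717,35],[0.544,0.797,0,0,0,0.717,35],[0.544,0.797,0,0,0,0.717,35],[0.544,0.797,0,0,0,0.717,35],[0.544,0.797,0,0,0,0.717,35],[0.544,0.797,0,0,0,0.717,35]],
  ],
)

```text
t: 1.88
tool_pos: [285.4, -457.6, 205.5]
tool_rot: [0.0, 0.935, 0.355, -0.0]
wrist_force: [-0.1, -0.0, 0.7]
width: 0.357
grip_force: 0.0
```

Request:
carry_out(
  rows=[
    [[0.544,0.797,0,0,0,0.717,35],[0.544,0.797,0,0,0,0.717,35],[0.544,0.797,0,0,0,0.717,35],[0.544,0.797,0,0,0,0.717,35],[0.544,0.797,0,0,0,0.717,35],[0.544,0.797,0,0,0,0.717,35],[0.544,0.797,0,0,0,0.717,35],[0.544,0.797,0,0,0,0.717,35],[0.544,0.797,0,0,0,0.717,35],[0.544,0.797,0,0,0,0.717,35]],
  ],
)

```text
t: 2.72
tool_pos: [421.4, -257.7, 205.5]
tool_rot: [0.0, 0.817, 0.576, 0.0]
wrist_force: [0.3, -0.8, 0.4]
width: 0.35
grip_force: 0.0
```

Request:
carry_out(
  rows=[
    [[0.544,0.797,0,0,0,0.717,35],[0.544,0.797,0,0,0,0.717,35],[0.544,0.797,0,0,0,0.717,35],[0.544,0.797,0,0,0,0.717,35],[0.544,0.797,0,0,0,0.717,35],[0.544,0.797,0,0,0,0.717,35],[0.544,0.797,0,0,0,0.717,35],[0.544,0.797,0,0,0,0.717,35],[0.544,0.797,0,0,0,0.717,35],[0.544,0.797,0,0,0,0.717,35]],
  ],
)

```text
t: 3.55
tool_pos: [556.9, -58.3, 205.5]
tool_rot: [0.0, 0.649, 0.761, 0.0]
wrist_force: [0.2, -1.1, 0.7]
width: 0.351
grip_force: 0.0
```

Request:
carry_out(
  rows=[
    [[0,0,-0.8,0,0,0,35],[0,0,-0.8,0,0,0,35],[0,0,-0.8,0,0,0,35],[0,0,-0.8,0,0,0,35],[0,0,-0.8,0,0,0,35],[0,0,-0.8,0,0,0,35],[0,0,-0.8,0,0,0,35],[0,0,-0.8,0,0,0,35],[0,0,-0.5,0,0,0,35],[0,0,-0.2,0,0,0,35]],
  ],
)

```text
t: 4.38
tool_pos: [555.5, -59.6, 26.2]
tool_rot: [-0.001, 0.65, 0.76, -0.001]
wrist_force: [0.3, -0.0, -0.3]
width: 0.351
grip_force: 0.0
```

```bash
cat > st.py <<'E'
from fit import *
import sys
p=[534.8,82.8,1.724]; n=sys.argv[1]
o=robot.get_obs(); X=o["tool_pos"]; print("t",o["t"],"tcp",X,"gutter xy",*loc(p,X),o["wrist_force"])
for c in("top","side"):
    f=grab(c); u,v=proj(f,[p[0],p[1],30]).astype(int)
    im=f["img"][max(v-60,0):v+60,max(u-80,0):u+80,::-1]; cv2.imwrite(f"pics/{c}{n}.png",cv2.resize(im,(400,300),interpolation=cv2.INTER_CUBIC))
a=[cv2.imread(f"pics/{c}{n}.png") for c in("top","side")]; cv2.imwrite(f"pics/both{n}.png",np.hstack(a))
E
python3 st.py 1
```

```text
t 4.3833 tcp [555.47665238 -59.57176491  26.23928251] gutter xy -143.85956231412968 1.2921796737954132 [ 0.33203282 -0.01322383 -0.28489127]
```

View pics/both1.png

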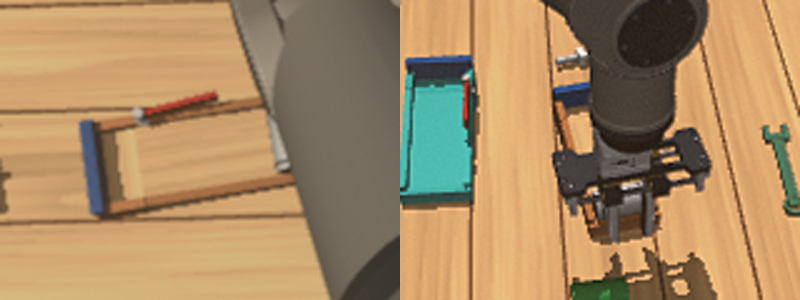

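The left view shows the gutter with the keeper from (140,112) to (215,97). The right view shows the fingers astride the gutter's low end at (625,215), behind the shell. I start pushing.

Request:
carry_out(
  rows=[
    [[-0.03,0.2,0.05,0,0,0,35],[-0.03,0.2,0.05,0,0,0,35],[-0.03,0.2,0.02,0,0,0,35],[-0.03,0.2,0.02,0,0,0,35],[-0.03,0.2,0.02,0,0,0,35],[-0.03,0.2,0.025,0,0,0,35],[-0.03,0.2,0.025,0,0,0,35],[-0.03,0.2,0.025,0,0,0,35],[-0.03,0.2,0.025,0,0,0,35],[-0.03,0.2,0.025,0,0,0,35]],
  ],
)

```text
t: 5.32
tool_pos: [549.6, -11.3, 35.8]
tool_rot: [0.001, 0.651, 0.759, -0.0]
wrist_force: [0.7, -6.3, 5.2]
width: 0.352
grip_force: 3.4
```

```bash
python3 st.py 2
```

```text
t 5.3167 tcp [549.55945822 -11.28245905  35.79882574] gutter xy -95.23286307093272 -0.22912515996561922 [ 0.69615423 -6.28897313  5.23722953]
```

View pics/both2.png

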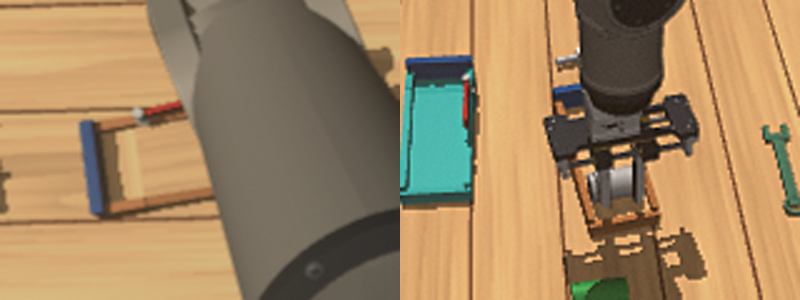

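The right view shows the shell at (615,183), straight and moving ahead of the fingers. I lower the tips slightly and push on.

Request:
carry_out(
  rows=[
    [[-0.035,0.24,-0.01,0,0,0,35],[-0.035,0.24,-0.01,0,0,0,35],[-0.035,0.24,-0.01,0,0,0,35],[-0.035,0.24,-0.01,0,0,0,35],[-0.035,0.24,0.03,0,0,0,35],[-0.035,0.24,0.03,0,0,0,35],[-0.035,0.24,0.03,0,0,0,35],[-0.035,0.24,0.03,0,0,0,35],[-0.035,0.24,0.03,0,0,0,35],[-0.035,0.24,0.03,0,0,0,35]],
  ],
)

```text
t: 6.25
tool_pos: [540.4, 48.9, 38.8]
tool_rot: [0.0, 0.651, 0.759, -0.0]
wrist_force: [1.3, -4.7, 4.7]
width: 0.352
grip_force: 2.8
```

```bash
python3 st.py 3
```

```text
t 6.25 tcp [540.37463954  48.8682495   38.84047383] gutter xy -34.385034708350794 -0.33118839186055204 [ 1.31186669 -4.73828538  4.67332794]
```

Request:
carry_out(
  rows=[
    [[-0.035,0.24,0.03,0,0,0,35],[-0.035,0.24,0.03,0,0,0,35],[-0.035,0.24,0.03,0,0,0,35],[-0.035,0.24,0.03,0,0,0,35],[-0.035,0.24,0.03,0,0,0,35],[-0.035,0.24,0.03,0,0,0,35],[-0.035,0.24,0.03,0,0,0,35],[-0.035,0.24,0.03,0,0,0,35],[-0.035,0.24,0.03,0,0,0,35],[-0.035,0.24,0.03,0,0,0,35]],
  ],
)

```text
t: 7.18
tool_pos: [531.6, 108.8, 46.2]
tool_rot: [0.0, 0.651, 0.759, -0.0]
wrist_force: [1.3, -6.7, 4.1]
width: 0.348
grip_force: 2.8
```

```bash
python3 st.py 4
```

```text
t 7.1833 tcp [531.55733621 108.79006094  46.19624008] gutter xy 26.180492855573963 -0.7615315035302257 [ 1.29647338 -6.72215725  4.08327726]
```

View pics/both4.png

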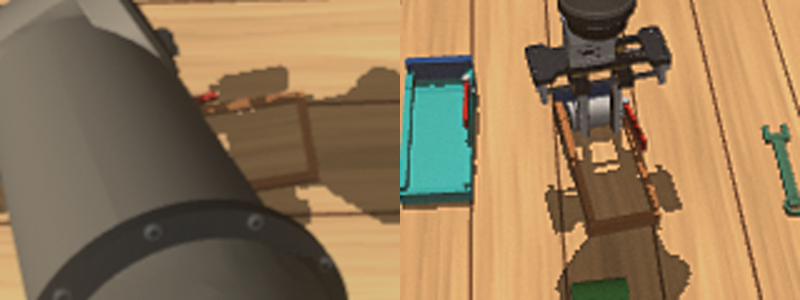

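The right view shows the shell at (600,110), square, near the step. Now slowly over it.

Request:
carry_out(
  rows=[
    [[-0.025,0.16,0.02,0,0,0,35],[-0.025,0.16,0.01,0,0,0,35],[-0.025,0.16,0,0,0,0,35],[-0.025,0.16,0,0,0,0,35],[-0.02,0.12,0,0,0,0,35],[-0.015,0.1,0,0,0,0,35],[-0.015,0.1,0,0,0,0,35],[0,0,0,0,0,0,35]],
  ],
)

```text
t: 7.95
tool_pos: [527.6, 134.0, 46.8]
tool_rot: [-0.0, 0.651, 0.759, 0.0]
wrist_force: [0.5, 1.1, -0.0]
width: 0.348
grip_force: 0.0
```

```bash
python3 st.py 5
```

```text
t 7.95 tcp [527.55633979 133.97028321  46.81146619] gutter xy 51.67635785824479 -0.6500270658088922 [ 0.46843516  1.08206941 -0.02469086]
```

Request:
carry_out(
  rows=[
    [[-0.006,0.04,0,0,0,0,35],[-0.006,0.04,0,0,0,0,35],[-0.006,0.04,0,0,0,0,35],[0,0,0,0,0,0,35]],
  ],
)

```text
t: 8.38
tool_pos: [527.5, 134.7, 46.8]
tool_rot: [0.001, 0.652, 0.759, -0.001]
wrist_force: [0.8, -7.1, 2.0]
width: 0.352
grip_force: 3.8
```

```bash
python3 st.py 6
```

```text
t 8.3833 tcp [527.50639978 134.74877509  46.82229657] gutter xy 52.45335255797329 -0.719473787893679 [ 0.76757972 -7.11673066  1.9780061 ]
```

View pics/both6.png

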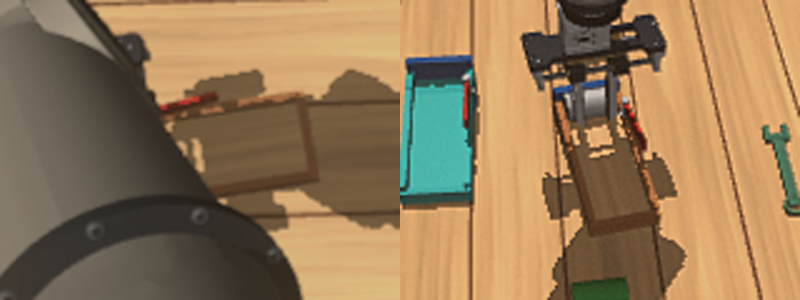

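The right view shows the shell at (597,100) down in the seat against the blue stop. The tool stopped with 7 N at x_g 52.5, which matches. Next I back off, rise, and close the fingers.

Request:
carry_out(
  rows=[
    [[0.02,-0.12,0,0,0,0,35],[0.03,-0.24,0,0,0,0,35],[0.03,-0.24,0,0,0,0,35],[0.03,-0.24,0.1,0,0,0,35],[0.03,-0.24,0.4,0,0,0,35],[0,0,0.5,0,0,0,35],[0,0,0.5,0,0,0,35],[0,0,0.5,0,0,0,20],[0,0,0,0,0,0,0],[0,0,0,0,0,0,0]],
  ],
)

```text
t: 9.32
tool_pos: [531.4, 109.6, 98.1]
tool_rot: [0.001, 0.651, 0.759, 0.001]
wrist_force: [-0.6, -0.2, -0.2]
width: 0.176
grip_force: 0.0
```

```bash
python3 - <<'E'
from fit import *
p=[534.8,82.8,1.724]
X=robot.get_obs()["tool_pos"];print(X,loc(p,X),robot.get_obs()["width"])
c,s=np.cos(p[2]),np.sin(p[2])
W=lambda x,y:np.array([p[0]+c*x-s*y,p[1]+s*x+c*y])
print("pre",W(-7,-90),(W(-7,-90)-X[:2])/25)
L=[W(-7,-90)]
for a in np.linspace(-.15,1.5708,15):
    h=3+12.5*np.cos(a)+8.5*np.sin(a); r=58
    L.append(W(52-r*np.cos(a)-h*np.sin(a),-43+r*np.sin(a)-h*np.cos(a)))
print(np.round(np.diff(L,axis=0)/25,3).tolist(), np.round(L[-1],1))
E
python3 - <<'E'
E
```

```text
[531.39353571 109.61987695  98.10786476] (np.float64(27.02558622286458), np.float64(-0.7262836832600832)) 0.17553503046145952
pre [624.81408825  89.61644459] [ 3.7368221  -0.80013729]
[[-0.988, -0.0], [-0.214, -0.127], [-0.235, -0.106], [-0.254, -0.081], [-0.271, -0.051], [-0.284, -0.018], [-0.293, 0.019], [-0.296, 0.059], [-0.294, 0.101], [-0.284, 0.144], [-0.267, 0.186], [-0.243, 0.227], [-0.212, 0.264], [-0.175, 0.296], [-0.132, 0.323]] [513.8 120.5]
```

Request:
carry_out(
  rows=[
    [[0.62,-0.13,0,0,0,0,0],[0.62,-0.13,0,0,0,0,0],[0.62,-0.13,0,0,0,0,0],[0.62,-0.13,0,0,0,0,0],[0.62,-0.14,0,0,0,0,0],[0.62,-0.14,0,0,0,0,0],[0,0,-0.6,0,0,0,0],[0,0,-0.6,0,0,0,0],[0,0,-0.5,0,0,0,0],[0,0,0,0,0,0,0]],
  ],
)

```text
t: 10.15
tool_pos: [621.9, 89.2, 51.4]
tool_rot: [-0.001, 0.651, 0.759, -0.002]
wrist_force: [-0.6, -0.5, 0.7]
width: 0.005
grip_force: 0.0
```

```bash
python3 st.py 7
```

```text
t 10.15 tcp [621.93407415  89.15710787  51.39665953] gutter xy -7.014451896365578 -87.08362167388802 [-0.62333257 -0.45236805  0.73546532]
```

View pics/both7.png

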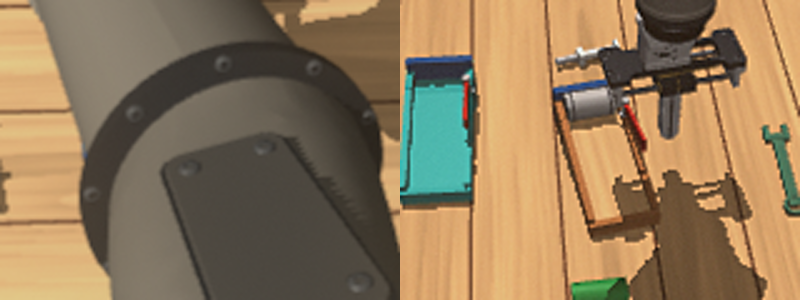

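The right view shows the shell (592,105) still seated after I let go. The closed fingers are at (670,115), outside the keeper (635,125). Now the sweep along the arc.

Request:
carry_out(
  rows=[
    [[-0.29,0.0,0.06,0,0,0,0],[-0.29,0.0,0.06,0,0,0,0],[-0.29,0.015,0,0,0,0,0],[-0.21,-0.13,0,0,0,0,0],[-0.235,-0.105,0,0,0,0,0],[-0.255,-0.08,0,0,0,0,0],[-0.27,-0.05,0,0,0,0,0],[-0.285,-0.02,0,0,0,0,0],[-0.295,0.02,0,0,0,0,0]],
  ],
)

```text
t: 11.0
tool_pos: [562.6, 80.2, 57.4]
tool_rot: [0.0, 0.651, 0.759, -0.0]
wrist_force: [1.2, -0.5, 0.6]
width: 0.001
grip_force: 0.4
```

```bash
python3 st.py 8; python3 - <<'E'
from fit import *
p=[534.8,82.8,1.724]
f=grab("side");C=cloud(f);k=keepermask(f,C,p)&(C[...,2]>40);x,y=loc(p,C[k]);print(k.sum());i=np.argsort(x);print(np.round(np.c_[x,y,C[k][:,2]][i][::6]))
E
```

```text
t 11.0 tcp [562.61874237  80.2093858   57.35541592] gutter xy -6.805551825003739 -27.09756766081579 [ 1.17503248 -0.46197547  0.64508748]
17
[[-19.  -0.  65.]
 [-13.  -2.  67.]
 [  0.  -9.  67.]]
```

The side camera puts the keeper at about 0.55 rad, as planned. I carry on round.

Request:
carry_out(
  rows=[
    [[-0.295,0.06,-0.03,0,0,0,0],[-0.295,0.1,-0.03,0,0,0,0],[-0.285,0.145,0,0,0,0,0],[-0.265,0.185,0,0,0,0,0],[-0.245,0.225,0,0,0,0,0],[-0.21,0.265,0,0,0,0,0],[-0.175,0.295,0,0,0,0,0],[-0.1,0.2,0,0,0,0,0],[0,0,0,0,0,0,0]],
  ],
)

```text
t: 11.9
tool_pos: [515.9, 119.1, 56.0]
tool_rot: [-0.0, 0.65, 0.76, 0.0]
wrist_force: [-0.1, -0.0, -0.2]
width: 0.004
grip_force: 0.0
```

```bash
cat > kp.py <<'E'
from fit import *
p=[534.8,82.8,1.724]
for c in("side","top"):
    f=grab(c);C=cloud(f);k=keepermask(f,C,p)&(C[...,2]>40);x,y=loc(p,C[k])
    if k.sum()<5: continue
    g=np.polyfit(y,x,1);print(c,k.sum(),"x range",x.min(),x.max(),"y",y.min(),y.max(),"dx/dy",g,"angle",np.pi/2+np.arctan(g[0]))
E
python3 st.py 9; python3 kp.py
```

```text
t 11.9 tcp [515.94173406 119.05529137  55.95299345] gutter xy 38.708509141580265 13.104642957347332 [-0.0818297  -0.01855559 -0.21813943]
side 58 x range 24.53736391513559 63.92059249862427 y -38.882926002126396 33.39675875899319 dx/dy [8.73742304e-03 4.73565436e+01] angle 1.5795335274960907
```

Request:
carry_out(
  rows=[
    [[-0.006,0.04,0,0,0,0,0],[-0.006,0.04,0,0,0,0,0],[0,0,0,0,0,0,0]],
  ],
)

```text
t: 12.35
tool_pos: [516.3, 119.5, 55.8]
tool_rot: [-0.0, 0.651, 0.759, 0.0]
wrist_force: [-0.5, -0.0, -0.9]
width: 0.002
grip_force: 0.0
```

Request:
carry_out(
  rows=[
    [[-0.006,0.04,0,0,0,0,0],[0,0,0,0,0,0,0]],
  ],
)

```text
t: 12.52
tool_pos: [516.0, 120.5, 55.8]
tool_rot: [-0.0, 0.651, 0.759, -0.0]
wrist_force: [-0.6, -0.5, -0.4]
width: 0.008
grip_force: 0.0
```

Request:
carry_out(
  rows=[
    [[-0.006,0.04,0,0,0,0,0],[0,0,0,0,0,0,0]],
  ],
)

```text
t: 12.68
tool_pos: [516.0, 120.7, 55.8]
tool_rot: [0.0, 0.651, 0.759, -0.0]
wrist_force: [1.2, -4.5, -0.1]
width: 0.005
grip_force: 2.2
```

There is 4.5 N of resistance with the finger face at x_g 48.9, where the square bar's face should be at 49. I back straight off and rise clear.

Request:
carry_out(
  rows=[
    [[0.01,-0.08,0,0,0,0,0],[0.03,-0.24,0,0,0,0,0],[0.03,-0.24,0,0,0,0,0],[0.03,-0.24,0.2,0,0,0,0],[0.0,-0.2,0.8,0,0,0,0],[0,-0.5,0.9,0,0,0,0],[0,-0.9,0.9,0,0,0,0],[0,-0.9,0.9,0,0,0,0],[0,-0.9,0.9,0,0,0,0],[0,-0.9,0.9,0,0,0,0]],
  ],
)

```text
t: 13.52
tool_pos: [518.0, -7.6, 194.9]
tool_rot: [0.0, 0.651, 0.759, 0.0]
wrist_force: [-0.1, -0.6, 0.1]
width: 0.005
grip_force: 0.0
```

Request:
carry_out(
  rows=[
    [[0,-0.9,0,0,0,-0.5,0],[0,-0.9,0,0,0,-0.5,0],[0,-0.9,0,0,0,-0.5,0],[0,-0.9,0,0,0,-0.5,0],[0,-0.9,0,0,0,-0.5,0],[0,-0.9,0,0,0,-0.5,0],[0,-0.9,0,0,0,-0.5,0],[0,-0.9,0,0,0,-0.5,0],[0,0,0,0,0,0,0]],
  ],
)

```text
t: 14.27
tool_pos: [517.8, -191.6, 193.1]
tool_rot: [0.0, 0.753, 0.658, -0.001]
wrist_force: [-0.2, 0.2, 0.2]
width: 0.007
grip_force: 0.0
```

```bash
python3 st.py 10; python3 kp.py
```

```text
t 14.2667 tcp [ 517.8269894  -191.60174383  193.07315131] gutter xy -268.5975785212638 58.649304494709085 [-0.17179883  0.21466331  0.22605061]
top 69 x range 48.11632063473548 60.99637388969124 y -36.04346312457524 36.94380043421057 dx/dy [8.84395244e-03 5.15622251e+01] angle 1.5796400486695938
```

View pics/both10.png

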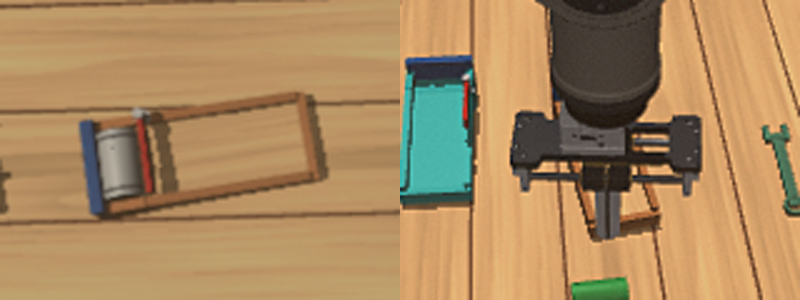

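The top view shows the shell at (120,160) seated against the blue stop. The keeper is square across behind it at (145,155), about 1.58 rad, and the robot is clear. I hand it in.

```bash
python3 -c "
from workcell import robot
print(robot.close_job())"
```

```text
the job is handed in; nothing more can be done
None
```

The shell is seated against the blue stop, the keeper lies square across the gutter behind it (measured about 1.58 rad), the robot is clear of everything, and I handed the job in at about 14 s; no verdict was returned.

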